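# Seasonings in a row by height

## Robot

A 7-joint arm with a two-finger parallel gripper is mounted at the origin on the work surface; the furniture and walls round the work are solid. World frame = base frame: x ahead of the robot, y to its left, z up, the work surface at z = 0. Lengths are in m, angles in rad, forces in N, time in s.
With the tool pointing down it reaches from about 0.35 to 0.9 m from the base axis. Payload 7.2 kg.
Tool frame: the origin (TCP) lies between the finger pads; the fingertips stand 14 mm ahead of it and the grasp point (between the pads) lies 5 mm behind it (r.tcp_to_tips is the distance from the TCP to the fingertips, in m); z points along the fingers, y is the line along which they close (so a half turn about z gives the same grasp; the last joint's range is limited). The gripper opens to 85 mm and grips with 20 to 120 N. Pads are 22 mm wide; open, the fingers measure 114 mm over their backs; the gripper's body (76 mm by 85 mm) begins 54 mm behind the grasp point. The pads swing forward as they close: fully open they stand 13 mm farther back than shut.
Start: joints at [1.162, 0.411, -0.013, 1.596, 0.006, 1.134, -0.082], TCP at [0.209, -0.589, 0.245] pointing down, gripper open.
Joint ranges: [-2.95, 2.95], [-0.29, 1.99], [-1.47, 1.44], [0.14, 2.54], [-1.03, 4.17], [0.13, 1.85], [-2.86, 2.86]. Speed limits (rad/s): [2.39, 2.39, 3.01, 3.01, 3.14, 3.14, 3.14].

## Interface

Orientations are given as [roll, pitch, yaw] about the fixed x, y, z axes, in that order (R = Rz(yaw) Ry(pitch) Rx(roll)).
In Python, from rig import readout, cams, order, r gives the robot as it stands.
- The arm moves only by the tool servo_tool, never from a script. Its argument "plan" is a list of rows, each an object with "jaw": the finger opening in mm, from 0 to 85.4; "linear": the shift along the tool's x, y, z in units of 30 mm (1.0 is 30 mm), a list of three; "angular": the turn, a rotation vector about the tool's x, y, z in units of 10 degrees (1.0 is 10 degrees), a list of three. In form: [{"jaw": jaw, "linear": [x, y, z], "angular": [rx, ry, rz]}, ...]. A call has 1 to 12 rows; each row shifts and turns the commanded pose from where the row before left it, along the tool's axes as they then stand; what a row does not reach is not made up. A row lasts 1/8 s, in which the tool goes at most 62.5 mm and 10.7 degrees, less where a joint would pass 70% of its speed; a pose out of reach is approached as far as the arm can. A call is refused whole if a number of a shift passes 1 or a number of a turn 1, either way. A call with a gripper value outside its range is refused whole. The fingers move at their own pace and stop on an object; the grip force is fixed at half the most. Time passes only in rows, so rows that do not move let the fingers close. It gives the time, the measured TCP pose, the force, the opening and the grip force at its end, in the units of the state.
- readout.get_obs(): the state, without advancing time (a new reading comes with each control period).
- cams.get_image(name): name is "scene" or "side" or "wrist"; returns a dict with "frame" (480x640x3 uint8, red, green, blue), "camera_matrix" (3x3 intrinsics, pixels), "cam_to_world" (4x4, takes a point from camera to world coordinates). Camera axes: x right, y down, z forward; pixel columns grow to the right and rows downward; lengths in m; the calibration is good to about 2 mm. The wrist camera is an equidistant fisheye: a pixel r from the principal point sees the ray r / f radians off the axis. A picture is of the moment at which its call begins. There is no depth.
- order.sign_off(): hands the job in; it is judged then, once.
The state is a dict: "clock": time; "q": joint angles; "qd": joint speeds; "tau": joint torques, N m; "eef_pos": TCP position; "tcp_rot": TCP orientation; "ft_force": force on the tool from outside, world axes, zero at the start; "moment": the same for the moment, N m; "grip_width": opening from 0.0 (shut) to 1.0 (fully open); "gripper_force": force on a finger pad.
Only numpy, scipy, OpenCV 4.12 (cv2) and the standard library are available. Lean on these libraries where they do the work, as an engineer would, in place of code of your own. Each camera call takes 0.05 s, during which the arm holds its last target. There are 200 camera calls.

## Task

Tidy the salt shaker, the spice jar, the pepper mill and the oil bottle onto the wooden rack in a row ordered by height, each upright and centred on its own cork mark. The tallest goes at the end where the garlic lies, the shortest at the lemon end; keep them upright as you carry them and leave the garlic and the lemon where they are.

Things in the scene. Friction and masses are not known exactly. Their poses are not given: they have to be found in the camera images.
- rack: Flat oak seasoning rack fixed to the worktop, 354 x 78 x 14 mm, steel caps at both ends. Origin: centre of its underside, on the worktop; its x axis runs along its length, z up. Its flat top is 14 mm above the origin. Four round cork marks, each 65 mm across, flush with the top, have their centres on the x axis at x = -127.5, -42.5, +42.5 and +127.5 mm (85 mm apart).
- salt_shaker: Round salt shaker, white ceramic with a steel cap, 47 mm in diameter, 72 mm tall (the shortest), about 0.14 kg, loose, upright. Origin: centre of its underside, z up.
- spice_jar: Round spice jar, clear with a paper label and a screw cap, 45 mm in diameter, 106 mm tall, about 0.11 kg, loose, upright. The cap, 45 mm in diameter, takes the top 21 mm; the jar below it is 42 mm in diameter. Origin: centre of its underside, z up.
- mill: Turned dark wooden pepper mill, foot 58 mm in diameter, 170 mm tall, about 0.18 kg, loose, upright. Its round head, up to 49 mm in diameter, lies 123 to 159 mm above the origin, below a small metal nut of 12 mm diameter; the head does not turn. Origin: centre of its underside, z up.
- garlic_head: Head of garlic, about 60 mm across and 59 mm tall, lying on the worktop just off one end of the rack; it shows the end of the row for the tallest thing. It may lie at either end of the rack. Loose; not to be moved. Origin: centre of its underside.
- lemon: Lemon, about 78 x 55 x 56 mm, lying on the worktop just off the other end of the rack, the end for the shortest thing. Loose; not to be moved. Origin: centre of its underside.
- oil: Oil bottle, clear glass with a screw cap, 273 mm tall (the tallest), about 0.62 kg, loose, upright. Up to 197 mm it is square, 57 mm over the flats (facing along its x and y), corners rounded; then it tapers to 32 mm at 263 mm; a 32 mm round cap takes the top 14 mm. From above it is gripped at the upper taper and cap. Origin: centre of its underside, z up.

How it is judged:
At the end, for the whole second after the job is handed in: Counted from the lemon end to the garlic end, the salt shaker, spice jar, pepper mill and oil bottle stand on the four cork marks, each within 14 mm of its mark's centre along and across the rack, standing on the rack's top, upright within 0.09 rad (5 degrees), and at rest (((x of garlic_head in the frame of rack above 0 m and x of salt_shaker in the frame of rack between -0.1415 and -0.1135 m and y of salt_shaker in the frame of rack between -0.014 and 0.014 m and x of spice_jar in the frame of rack between -0.0565 and -0.0285 m and y of spice_jar in the frame of rack between -0.014 and 0.014 m and x of mill in the frame of rack between 0.0285 and 0.0565 m and y of mill in the frame of rack between -0.014 and 0.014 m and x of oil in the frame of rack between 0.1135 and 0.1415 m and y of oil in the frame of rack between -0.014 and 0.014 m) or (not (x of garlic_head in the frame of rack above 0 m) and x of salt_shaker in the frame of rack between 0.1135 and 0.1415 m and y of salt_shaker in the frame of rack between -0.014 and 0.014 m and x of spice_jar in the frame of rack between 0.0285 and 0.0565 m and y of spice_jar in the frame of rack between -0.014 and 0.014 m and x of mill in the frame of rack between -0.0565 and -0.0285 m and y of mill in the frame of rack between -0.014 and 0.014 m and x of oil in the frame of rack between -0.1415 and -0.1135 m and y of oil in the frame of rack between -0.014 and 0.014 m)) and z of salt_shaker in the frame of rack between 0.009 and 0.02 m and angle between each of salt_shaker, spice_jar, mill, oil's own z axis and vertical below 0.09 rad and linear speed of each of salt_shaker, spice_jar, mill, oil below 0.02 m/s and angular speed of each of salt_shaker, spice_jar, mill, oil below 0.2 rad/s and z of spice_jar in the frame of rack between 0.009 and 0.02 m and z of mill in the frame of rack between 0.009 and 0.02 m and z of oil in the frame of rack between 0.009 and 0.02 m); the robot touches nothing.
It fails at once if the garlic or the lemon was pushed out of its place (distance of any of garlic_head, lemon from where it was at the start of the episode above 0.025 m).
It fails at once if the salt shaker was tipped over (angle between salt_shaker's own z axis and vertical above 0.5 rad).
It fails at once if the spice jar was tipped over (angle between spice_jar's own z axis and vertical above 0.5 rad).
It fails at once if the mill was tipped over (angle between mill's own z axis and vertical above 0.5 rad).
It fails at once if the oil was tipped over (angle between oil's own z axis and vertical above 0.5 rad).
It also fails if it takes over 120 s, if anything falls off the work surface, if the arm or the gripper's body presses on something with over 40 N, if the wrist force passes 120 N, or if a joint passes its speed limit or range.

## Working session

There is one attempt and no reset: what is moved stays moved. The work goes in short steps, Python scripts to look and compute and a tool call to move; the robot and the scene stay as the last step left them, time stands still between calls to the robot, and variables do not carry over. Pictures are saved under pics/ and viewed, at most 15 in all, crops included, and the job is handed in when it is done.

Besides the shell and the picture viewer there is one more tool, called after "Request:" as name(argument=value, ...), one argument or row to a line, values as JSON. servo_tool: Moves the arm, as the interface text tells. Its arguments: {"type":"object","properties":{"plan":{"type":"array"}},"required":["plan"]}

```bash
mkdir -p pics; ls; python3 - <<'E'
from rig import readout,cams
import cv2,numpy as np
print(readout.get_obs())
for n in("scene","side","wrist"):
    d=cams.get_image(n);cv2.imwrite(f"pics/{n}0.png",d["frame"][:,:,::-1])
    np.savez(f"pics/{n}0.npz",**d)
    print(n,np.round(d["camera_matrix"],1).tolist(),np.round(d["cam_to_world"],4).tolist())
E
```

```text
pics
{'clock': 0.0, 'q': array([ 1.16180552,  0.41192342, -0.01269673,  1.59705675,  0.00561226,
        1.13429003, -0.08221432]), 'qd': array([ 6.62284246e-06,  1.11923609e-03, -3.72616649e-04,  6.00350016e-04,
        2.31065725e-04, -1.54994797e-03,  4.17473931e-05]), 'tau': array([-1.34893526e-03, -6.00628209e+01,  6.81954995e-01, -2.99421948e+01,
        1.39665286e-02,  1.04827704e-02, -1.81161624e-05]), 'eef_pos': array([ 0.20868584, -0.58862483,  0.24443328]), 'tcp_rot': array([-3.13995619e+00,  1.33653670e-04,  3.40792477e-01]), 'ft_force': array([ 0.29644865, -0.18067086,  0.38337958]), 'moment': array([-0.02407377,  0.04206669, -0.03994043]), 'gripper_force': 0.0, 'grip_width': 1.0005477419585598}
scene [[589.9, 0.0, 316.6], [0.0, 589.9, 246.4], [0.0, 0.0, 1.0]] [[-0.7822, -0.3691, 0.5019, -0.1197], [-0.6229, 0.4803, -0.6175, 0.6868], [-0.0131, -0.7956, -0.6056, 0.8596], [0.0, 0.0, 0.0, 1.0]]
side [[434.9, 0.0, 319.3], [0.0, 434.9, 237.6], [0.0, 0.0, 1.0]] [[-0.8602, -0.3408, 0.3794, 0.2017], [-0.51, 0.5766, -0.6383, 0.4569], [-0.0012, -0.7425, -0.6698, 0.6759], [0.0, 0.0, 0.0, 1.0]]
wrist [[371.6, 0.0, 312.8], [0.0, 371.6, 234.6], [0.0, 0.0, 1.0]] [[0.3332, -0.9073, -0.2566, 0.2737], [-0.9428, -0.3211, -0.0891, -0.5672], [-0.0015, 0.2716, -0.9624, 0.3724], [0.0, 0.0, 0.0, 1.0]]
```

View pics/scene0.png

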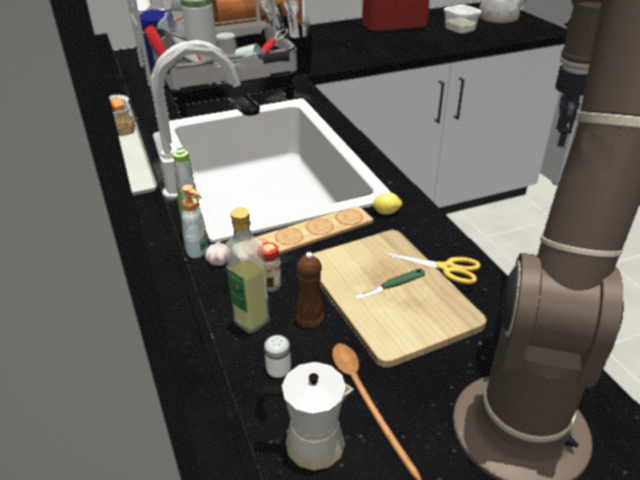

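View pics/side0.png

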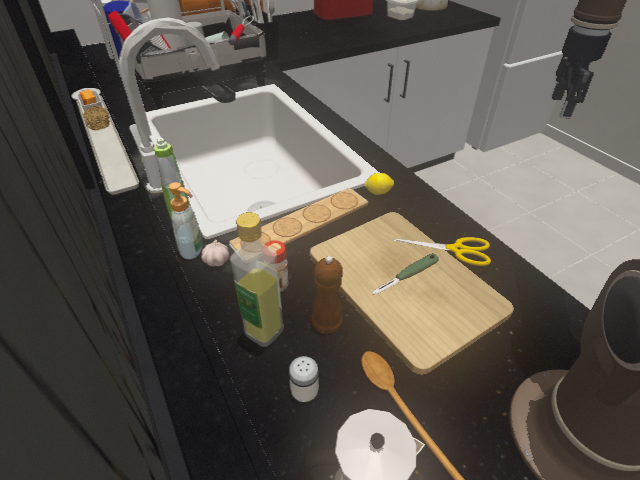

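View pics/wrist0.png

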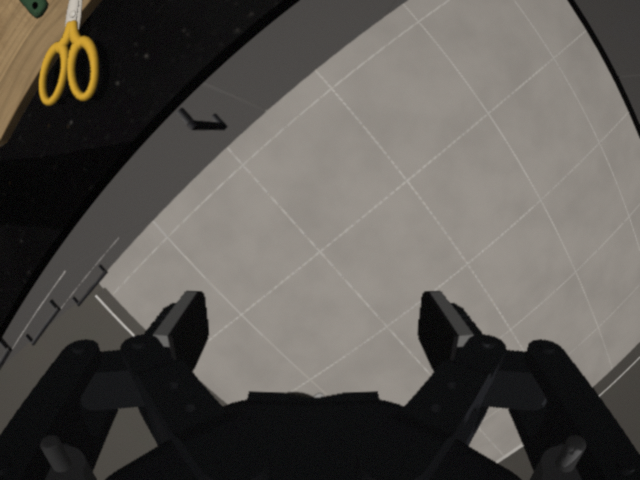

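The oil, spice jar (red cap), mill and salt shaker stand nearer than the rack. In the scene view the garlic is at the rack's left end (217,254) and the lemon at its right end (387,204). The side view has the rack running from (235,240) to (368,200). I'll take rough triangulations from pixel picks and look at a zoomed crop.

```bash
cat > h.py <<'E'
import numpy as np,cv2
def ray(d,p,fish=False):
    K=d["camera_matrix"];T=d["cam_to_world"]
    x=(p[0]-K[0,2])/K[0,0];y=(p[1]-K[1,2])/K[1,1]
    if fish:
        r=np.hypot(x,y);s=np.sin(r)/max(r,1e-9);v=np.array([x*s,y*s,np.cos(r)])
    else: v=np.array([x,y,1.])
    v=T[:3,:3]@v;return T[:3,3],v/np.linalg.norm(v)
def plane(d,p,z,fish=False):
    o,v=ray(d,p,fish);return o+v*(z-o[2])/v[2]
def tri(rs):
    A=sum(np.eye(3)-np.outer(v,v) for o,v in rs);b=sum((np.eye(3)-np.outer(v,v))@o for o,v in rs)
    X=np.linalg.solve(A,b);return X,[1e3*np.linalg.norm(np.cross(X-o,v)) for o,v in rs]
def proj(d,X,fish=False):
    K=d["camera_matrix"];T=d["cam_to_world"];c=T[:3,:3].T@(np.asarray(X)-T[:3,3])
    if fish:
        n=np.hypot(c[0],c[1]);u=c[:2]/n*np.arctan2(n,c[2])
    else:u=c[:2]/c[2]
    return K[0,0]*u[0]+K[0,2],K[1,1]*u[1]+K[1,2]
E
python3 - <<'E'
from h import *
S=dict(np.load("pics/scene0.npz"));D=dict(np.load("pics/side0.npz"))
P={"oiltop":((241,212),(249,218)),"jartop":((270,247),(275,246)),"milltop":((309,257),(328,262)),"salttop":((277,342),(303,363)),
"garlic":((217,254),(215,253)),"lemon":((387,204),(379,184)),"mark4":((349,217),(343,201)),"mark3":((320,226),(316,213)),"mark2":((289,236),(287,227))}
for k,(a,b) in P.items():
    X,e=tri([ray(S,a),ray(D,b)]);print(k,np.round(X,3),np.round(e,1))
a=S["frame"][190:390,180:400];b=D["frame"][170:420,200:400]
im=np.hstack([cv2.resize(a,(440,400),interpolation=2),cv2.resize(b,(320,400),interpolation=2)])
cv2.imwrite("pics/c.png",im[:,:,::-1])
E
```

```text
oiltop [0.548 0.081 0.263] [0.8 0.8]
jartop [ 0.594 -0.033  0.093] [0.4 0.4]
milltop [0.45  0.01  0.161] [0.6 0.6]
salttop [0.422 0.141 0.056] [1.1 1.1]
garlic [ 0.75  -0.015  0.011] [1.7 1.7]
lemon [ 0.543 -0.42   0.023] [1.4 1.4]
mark4 [ 0.601 -0.333  0.005] [0.1 0.1]
mark3 [ 0.635 -0.256  0.005] [0. 0.]
mark2 [ 0.66  -0.167  0.014] [0. 0.]
```

View pics/c.png

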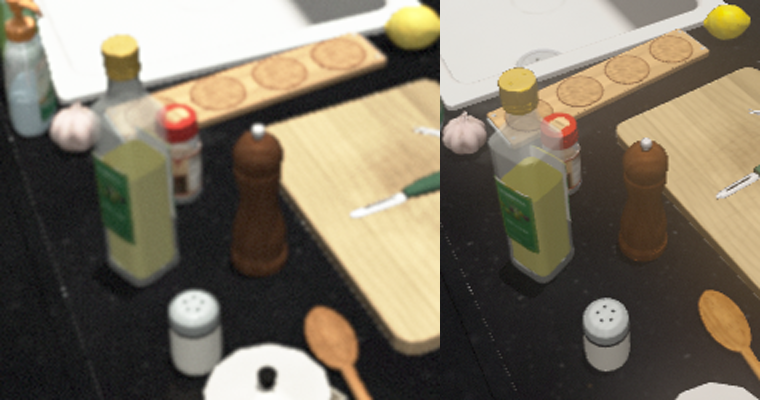

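The crops confirm the layout. The salt shaker stands in front, the jar is behind the oil with its red cap at (178,125) in the left crop, and the spot beside the garlic is partly hidden behind the oil. The rack runs at about 70° in world yaw, so I'll turn the tool to that and go over it for wrist views.

Request:
servo_tool(
  plan=[
    {"jaw": 85, "linear": [0, 0, -0.9], "angular": [0, 0, -0.85]},
    {"jaw": 85, "linear": [0, 0, -0.9], "angular": [0, 0, -0.85]},
    {"jaw": 85, "linear": [0, 0, -0.9], "angular": [0, 0, -0.85]},
    {"jaw": 85, "linear": [0, 0, -0.9], "angular": [0, 0, -0.85]},
    {"jaw": 85, "linear": [0, 0, -0.9], "angular": [0, 0, -0.85]},
    {"jaw": 85, "linear": [0, 0, -0.9], "angular": [0, 0, -0.85]},
    {"jaw": 85, "linear": [1, 0.4, 0], "angular": [0, 0, 0]},
    {"jaw": 85, "linear": [1, 0.4, 0], "angular": [0, 0, 0]},
    {"jaw": 85, "linear": [1, 0.4, 0], "angular": [0, 0, 0]},
    {"jaw": 85, "linear": [1, 0.4, 0], "angular": [0, 0, 0]},
    {"jaw": 85, "linear": [1, 0.4, 0], "angular": [0, 0, 0]},
    {"jaw": 85, "linear": [1, 0.4, 0], "angular": [0, 0, 0]},
  ],
)

```text
clock: 1.65
eef_pos: [0.3373, -0.4424, 0.407]
tcp_rot: [-3.141, -0.0, 1.231]
ft_force: [0.7, -0.7, -0.4]
grip_width: 0.997
gripper_force: 0.0
```

Request:
servo_tool(
  plan=[
    {"jaw": 85, "linear": [1, 0.4, 0], "angular": [0, 0, 0]},
    {"jaw": 85, "linear": [1, 0.4, 0], "angular": [0, 0, 0]},
    {"jaw": 85, "linear": [1, 0.4, 0], "angular": [0, 0, 0]},
    {"jaw": 85, "linear": [1, 0.4, 0], "angular": [0, 0, 0]},
    {"jaw": 85, "linear": [0, 0, 0], "angular": [0, 0, 0]},
    {"jaw": 85, "linear": [0, 0, 0], "angular": [0, 0, 0]},
  ],
)

```text
clock: 2.4
eef_pos: [0.4215, -0.3468, 0.4071]
tcp_rot: [-3.141, 0.0, 1.23]
ft_force: [-0.4, 0.1, -0.6]
grip_width: 0.994
gripper_force: 0.0
```

```bash
cat >> h.py <<'E'
def snap(n):
    from rig import cams
    d=cams.get_image("wrist");cv2.imwrite(f"pics/{n}.png",d["frame"][:,:,::-1]);np.savez(f"pics/{n}.npz",**d);return d
def st():
    from rig import readout
    o=readout.get_obs();print("t",round(o["clock"],2),"p",np.round(o["eef_pos"],4),"rpy",np.round(o["tcp_rot"],3),"F",np.round(o["ft_force"],1),"w",round(o["grip_width"]*85.4,1));return o
def go(x,y,z=None):
    o=st();d=np.array([x,y,o["eef_pos"][2] if z is None else z])-o["eef_pos"]
    from scipy.spatial.transform import Rotation as R
    print("tool units",np.round(R.from_euler("xyz",o["tcp_rot"]).as_matrix().T@d/.03,2))
E
python3 -c "
from h import *
st();snap('w1')"
```

```text
t 2.4 p [ 0.4215 -0.3468  0.4071] rpy [-3.141  0.     1.23 ] F [-0.4  0.1 -0.6] w 84.9
```

View pics/w1.png

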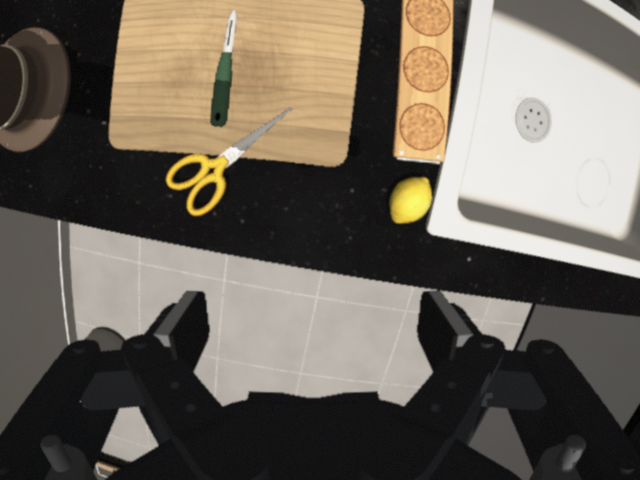

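The wrist view shows three cork marks at (429,15), (426,68) and (422,126), and the lemon at (411,200). The rack is nearly in line with the tool's x axis. I'll move on for a second view.

Request:
servo_tool(
  plan=[
    {"jaw": 85, "linear": [1, 0.3, 0], "angular": [0, 0, 0]},
    {"jaw": 85, "linear": [1, 0.3, 0], "angular": [0, 0, 0]},
    {"jaw": 85, "linear": [1, 0.3, 0], "angular": [0, 0, 0]},
    {"jaw": 85, "linear": [1, 0.3, 0], "angular": [0, 0, 0]},
    {"jaw": 85, "linear": [1, 0.3, 0], "angular": [0, 0, 0]},
    {"jaw": 85, "linear": [1, 0.3, 0], "angular": [0, 0, 0]},
    {"jaw": 85, "linear": [1, 0, 0], "angular": [0, 0, 0]},
    {"jaw": 85, "linear": [0, 0, 0], "angular": [0, 0, 0]},
    {"jaw": 85, "linear": [0, 0, 0], "angular": [0, 0, 0]},
  ],
)

```text
clock: 3.58
eef_pos: [0.5425, -0.1679, 0.4071]
tcp_rot: [-3.141, 0.001, 1.229]
ft_force: [0.4, -0.1, 0.2]
grip_width: 0.995
gripper_force: 0.0
```

```bash
python3 -c "
from h import *
st();snap('w2')"
```

```text
t 3.58 p [ 0.5425 -0.1679  0.4071] rpy [-3.141e+00  1.000e-03  1.229e+00] F [ 0.4 -0.1  0.2] w 84.9
```

View pics/w2.png

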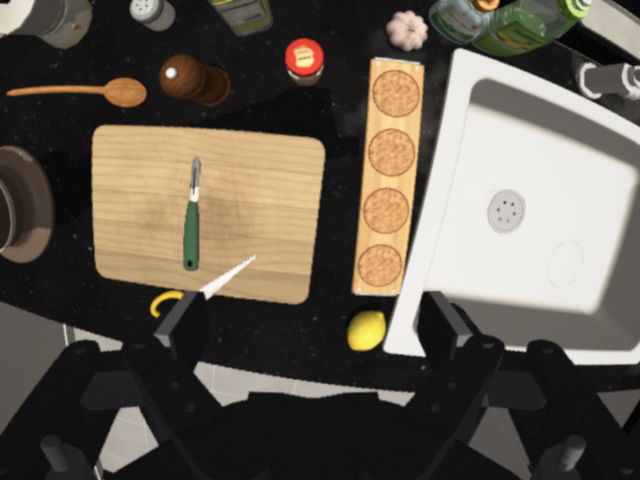

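All four marks show now, at (397,93), (391,152), (386,210) and (381,265). The jar cap is at (304,57), the mill nut at (172,73), the salt shaker at (150,8), the garlic at (408,30) and the lemon at (366,330). Next I'll segment and triangulate these.

```bash
cat >> h.py <<'E'
def near(d,p,r,lo,hi):
    hsv=cv2.cvtColor(d["frame"],cv2.COLOR_RGB2HSV);m=cv2.inRange(hsv,lo,hi)
    k=np.zeros_like(m);cv2.circle(k,(int(p[0]),int(p[1])),r,255,-1);m&=k
    m=cv2.morphologyEx(m,cv2.MORPH_CLOSE,np.ones((5,5)));c=cv2.findContours(m,0,1)[0]
    c=max(c,key=cv2.contourArea);return cv2.fitEllipse(cv2.convexHull(c)),cv2.contourArea(c)
E
python3 - <<'E'
from h import *
A=dict(np.load("pics/w1.npz"));B=dict(np.load("pics/w2.npz"))
h=lambda d,p:cv2.cvtColor(d["frame"],cv2.COLOR_RGB2HSV)[p[1],p[0]]
for p in[(386,210),(392,200),(370,240),(398,185),(304,45),(172,73),(390,275)]:print(p,h(B,p))
hsv=cv2.cvtColor(B["frame"],cv2.COLOR_RGB2HSV)
print(hsv[210,350:420].tolist())
E
```

```text
(386, 210) [ 15 132 216]
(392, 200) [ 18 118 245]
(370, 240) [ 19 110 243]
(398, 185) [ 18 115 236]
(304, 45) [  8 161 233]
(172, 73) [ 20   6 246]
(390, 275) [ 15 128 227]
[[30, 26, 20], [165, 23, 22], [150, 23, 22], [30, 10, 25], [0, 11, 24], [0, 0, 27], [165, 20, 26], [10, 28, 27], [16, 115, 51], [16, 124, 111], [15, 122, 175], [15, 122, 214], [15, 125, 204], [14, 134, 173], [13, 136, 176], [14, 134, 185], [14, 130, 192], [15, 131, 202], [15, 132, 218], [16, 128, 227], [16, 127, 231], [16, 127, 228], [15, 128, 221], [15, 130, 219], [15, 129, 220], [15, 130, 224], [16, 128, 227], [15, 128, 226], [15, 127, 225], [15, 127, 228], [16, 125, 234], [17, 123, 239], [17, 124, 239], [17, 125, 236], [16, 127, 231], [15, 128, 222], [15, 132, 216], [15, 130, 219], [15, 128, 225], [15, 127, 227], [16, 127, 228], [15, 129, 226], [15, 130, 222], [15, 132, 218], [15, 130, 219], [15, 132, 219], [15, 129, 223], [15, 128, 227], [15, 126, 230], [16, 125, 232], [16, 126, 230], [16, 126, 230], [16, 127, 230], [16, 127, 230], [16, 126, 231], [15, 127, 228], [15, 132, 220], [14, 132, 205], [14, 133, 196], [17, 117, 235], [17, 115, 237], [15, 123, 186], [15, 118, 99], [13, 59, 39], [0, 9, 27], [0, 8, 34], [0, 14, 37], [15, 15, 35], [10, 19, 40], [15, 24, 63]]
```

```bash
python3 - <<'E'
from h import *
A=dict(np.load("pics/w1.npz"));B=dict(np.load("pics/w2.npz"))
hs=cv2.cvtColor(B["frame"],cv2.COLOR_RGB2HSV)
m=cv2.inRange(hs,(9,70,100),(25,200,255));m[:,:345]=0;m[:,432:]=0;m[:50]=0;m[300:]=0
c=max(cv2.findContours(m,0,1)[0],key=cv2.contourArea)[:,0]
for z in(0.,.014):
    W=np.array([plane(B,p,z,True)[:2] for p in c],np.float32);print(z,cv2.minAreaRect(W*1000))
MB=[(397,93),(391,152),(386,210),(381,265)];MA=[None,(429,15),(426,68),(422,126)]
for a,b in zip(MA,MB):
    print("mark",np.round(plane(B,b,.014,True),4), a and np.round(plane(A,a,.014,True),4), a and np.round(tri([ray(A,a,True),ray(B,b,True)])[0],4))
print("jar",np.round(plane(B,(303,52),.106,True),4),"nut",np.round(plane(B,(171,73),.17,True),4),"salt",np.round(plane(B,(150,5),.072,True),4))
print("garlic",np.round(plane(B,(408,30),.03,True),4),"lemon",np.round(plane(B,(366,330),.03,True),4))
e,a=near(B,(304,52),30,(0,130,100),(12,255,255));print(e,a,np.round(plane(B,e[0],.106,True),4))
E
```

```text
0.0 ((646.7175903320312, -208.33392333984375), (358.7437744140625, 81.71829986572266), 66.9608154296875)
0.014 ((644.5966796875, -205.6109619140625), (349.35614013671875, 79.57984161376953), 66.9608154296875)
mark [ 0.696  -0.0888  0.014 ] None None
mark [ 0.6607 -0.166   0.014 ] [ 0.6621 -0.1687  0.014 ] [ 0.6624 -0.1672  0.0104]
mark [ 0.6284 -0.2439  0.014 ] [ 0.6284 -0.2442  0.014 ] [ 0.6285 -0.2441  0.0134]
mark [ 0.597  -0.3228  0.014 ] [ 0.5949 -0.3226  0.014 ] [ 0.5964 -0.3233  0.0114]
jar [ 0.5866 -0.012   0.106 ] nut [0.4528 0.0067 0.17  ] salt [0.4244 0.1432 0.072 ]
garlic [ 0.7384 -0.0081  0.03  ] lemon [ 0.5438 -0.4137  0.03  ]
((303.617919921875, 56.82801818847656), (38.41658401489258, 39.157955169677734), 85.476318359375) 1124.0 [ 0.5853 -0.0177  0.106 ]
```

The rack fits well. Its centre is about (0.645, -0.2055), its angle 67.0°, and it measures 349 x 79 mm without the steel caps. The marks triangulate to z of about 12 mm. Next I'll look at the salt shaker, which goes first.

Request:
servo_tool(
  plan=[
    {"jaw": 85, "linear": [1, -1, 0], "angular": [0, 0, 0]},
    {"jaw": 85, "linear": [1, -1, 0], "angular": [0, 0, 0]},
    {"jaw": 85, "linear": [1, -1, 0], "angular": [0, 0, 0]},
    {"jaw": 85, "linear": [1, -1, 0], "angular": [0, 0, 0]},
    {"jaw": 85, "linear": [1, -1, 0], "angular": [0, 0, 0]},
    {"jaw": 85, "linear": [1, -1, 0], "angular": [0, 0, 0.35]},
    {"jaw": 85, "linear": [0, 0, 0], "angular": [0, 0, 0]},
    {"jaw": 85, "linear": [0, 0, 0], "angular": [0, 0, 0]},
  ],
)

```text
clock: 4.62
eef_pos: [0.4336, 0.062, 0.4074]
tcp_rot: [3.141, 0.0, 1.168]
ft_force: [-0.2, -0.6, 1.4]
grip_width: 0.997
gripper_force: 0.0
```

```bash
python3 -c "
from h import *
st();snap('w3')"
```

```text
t 4.62 p [0.4336 0.062  0.4074] rpy [3.141 0.    1.168] F [-0.2 -0.6  1.4] w 85.1
```

View pics/w3.png

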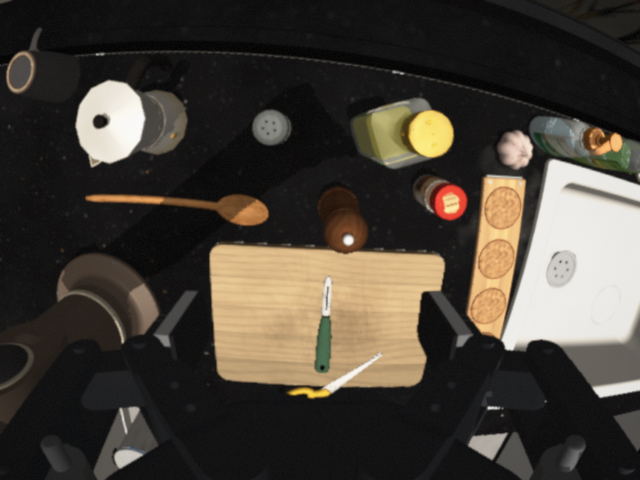

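This view shows the salt top at (271,125), the oil cap at (432,132), the jar cap at (451,202), the mill nut at (348,240) and the garlic at (515,149). The moka pot ends at column 185, so the salt shaker is clear of it.

```bash
python3 - <<'E'
from h import *
B=dict(np.load("pics/w2.npz"));C=dict(np.load("pics/w3.npz"))
S=dict(np.load("pics/scene0.npz"));D=dict(np.load("pics/side0.npz"))
P={"salt":((150,5),(271,124),(277,342),(303,363),.072),"oil":(None,(433,131),(241,212),(249,216),.273),"jar":((303,54),(452,203),(270,245),(275,244),.106),"nut":((171,73),(348,240),(309,256),(328,261),.17)}
for k,(b,c,s,d,z) in P.items():
    rs=[ray(C,c,True),ray(S,s),ray(D,d)]+([ray(B,b,True)] if b else [])
    X,e=tri(rs);print(k,"tri",np.round(X,4),np.round(e,1),"w3 plane",np.round(plane(C,c,z,True),4), b and np.round(plane(B,b,z,True),4))
for n,p in{"M1":(503,207),"M2":(496,259),"M3":(488,306)}.items(): print(n,np.round(plane(C,p,.014,True),4))
print("garlic",np.round(plane(C,(515,149),.03,True),3))
from h import go;go(.424,.142)
E
```

```text
salt tri [0.4181 0.1486 0.0653] [6.1 2.3 4.2 4.2] w3 plane [0.4176 0.1542 0.072 ] [0.4244 0.1432 0.072 ]
oil tri [0.5387 0.0914 0.2755] [3.1 3.3 3.2] w3 plane [0.5417 0.0932 0.273 ] None
jar tri [ 0.5831 -0.0174  0.1138] [2.5 3.6 2.3 2.7] w3 plane [ 0.5867 -0.0178  0.106 ] [ 0.5858 -0.0143  0.106 ]
nut tri [0.4508 0.0085 0.1623] [1.4 0.2 1.2 0.6] w3 plane [0.4512 0.0095 0.17  ] [0.4528 0.0067 0.17  ]
M1 [ 0.6948 -0.0874  0.014 ]
M2 [ 0.6604 -0.1664  0.014 ]
M3 [ 0.6273 -0.2446  0.014 ]
garlic [ 0.735 -0.004  0.03 ]
t 4.67 p [0.4337 0.0618 0.4073] rpy [3.141 0.    1.168] F [-0.1 -1.  -0.9] w 85.1
tool units [ 2.33 -1.35 -0.  ]
```

Request:
servo_tool(
  plan=[
    {"jaw": 85, "linear": [0.6, -0.4, 0.8], "angular": [0, 0, 0]},
    {"jaw": 85, "linear": [0.6, -0.4, 0.9], "angular": [0, 0, 0]},
    {"jaw": 85, "linear": [0.6, -0.4, 1], "angular": [0, 0, 0]},
    {"jaw": 85, "linear": [0.6, -0.4, 1], "angular": [0, 0, 0]},
    {"jaw": 85, "linear": [0, 0, 1], "angular": [0, 0, 0]},
    {"jaw": 85, "linear": [0, 0, 1], "angular": [0, 0, 0]},
    {"jaw": 85, "linear": [0, 0, 1], "angular": [0, 0, 0]},
    {"jaw": 85, "linear": [0, 0, 0], "angular": [0, 0, 0]},
    {"jaw": 85, "linear": [0, 0, 0], "angular": [0, 0, 0]},
  ],
)

```text
clock: 5.8
eef_pos: [0.418, 0.1482, 0.2071]
tcp_rot: [3.141, -0.001, 1.169]
ft_force: [1.5, -0.3, 0.4]
grip_width: 0.999
gripper_force: 0.0
```

```bash
python3 - <<'E'
from h import *
o=st();d=snap('w4')
print("proj TCP axis z=.072",np.round(proj(d,[*o["eef_pos"][:2],.072],True)))
f=d["frame"][180:460,160:480];cv2.imwrite("pics/w4c.png",f[:,:,::-1])
E
```

```text
t 5.8 p [0.418  0.1482 0.2071] rpy [ 3.141e+00 -1.000e-03  1.169e+00] F [ 1.5 -0.3  0.4] w 85.3
proj TCP axis z=.072 [312. 226.]
```

View pics/w4c.png

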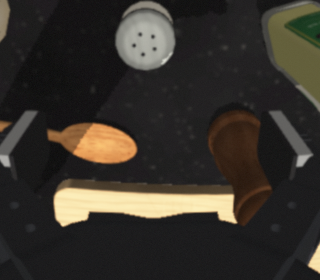

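The salt top's holes centre on (305,220) in the full image, next to the tool axis at (312,226).

```bash
python3 - <<'E'
from h import *
d=dict(np.load("pics/w4.npz"));C=dict(np.load("pics/w3.npz"))
X=plane(d,(305,220),.072,True);print(X,tri([ray(d,(305,220),True),ray(C,(271,125),True)]));go(X[0],X[1],.048)
E
```

```text
[0.41498014 0.15442756 0.072     ] (array([0.41557118, 0.15340742, 0.06745529]), [np.float64(1.104008613607141), np.float64(1.1040086136070766)])
t 5.85 p [0.4181 0.1484 0.2074] rpy [ 3.140e+00 -1.000e-03  1.169e+00] F [0.2 0.4 0.3] w 84.6
tool units [ 0.14 -0.18  5.31]
```

Request:
servo_tool(
  plan=[
    {"jaw": 85, "linear": [0.14, -0.18, 0.9], "angular": [0, 0, 0]},
    {"jaw": 85, "linear": [0, 0, 0.9], "angular": [0, 0, 0]},
    {"jaw": 85, "linear": [0, 0, 0.9], "angular": [0, 0, 0]},
    {"jaw": 85, "linear": [0, 0, 0.9], "angular": [0, 0, 0]},
    {"jaw": 85, "linear": [0, 0, 0.9], "angular": [0, 0, 0]},
    {"jaw": 85, "linear": [0, 0, 0.8], "angular": [0, 0, 0]},
    {"jaw": 85, "linear": [0, 0, 0], "angular": [0, 0, 0]},
    {"jaw": 55, "linear": [0, 0, 0], "angular": [0, 0, 0]},
    {"jaw": 40, "linear": [0, 0, 0], "angular": [0, 0, 0]},
    {"jaw": 30, "linear": [0, 0, 0], "angular": [0, 0, 0]},
    {"jaw": 30, "linear": [0, 0, 0], "angular": [0, 0, 0]},
    {"jaw": 30, "linear": [0, 0, 0], "angular": [0, 0, 0]},
  ],
)

```text
clock: 7.35
eef_pos: [0.4147, 0.1546, 0.0487]
tcp_rot: [3.139, -0.001, 1.169]
ft_force: [-2.3, -1.9, 11.4]
grip_width: 0.51
gripper_force: 60.0
```

Request:
servo_tool(
  plan=[
    {"jaw": 30, "linear": [0, 0, 0], "angular": [0, 0, 0]},
    {"jaw": 30, "linear": [0, 0, 0], "angular": [0, 0, 0]},
    {"jaw": 30, "linear": [0, 0, -0.5], "angular": [0, 0, 0]},
    {"jaw": 30, "linear": [0, 0, -0.5], "angular": [0, 0, 0]},
  ],
)

```text
clock: 7.85
eef_pos: [0.4139, 0.1545, 0.0785]
tcp_rot: [3.141, -0.0, 1.17]
ft_force: [0.3, 0.1, -0.9]
grip_width: 0.512
gripper_force: 62.4
```

```bash
python3 - <<'E'
from h import *
snap('w5')
go(.595,-.3229,.40)
E
```

```text
t 7.9 p [0.4148 0.155  0.0801] rpy [ 3.139e+00 -2.000e-03  1.170e+00] F [1.  0.3 0.4] w 43.9
tool units [-12.31  11.77 -10.66]
```

The grip is firm (width 44 mm, 62 N). I'll lift above the mill and carry to the lemon-end mark.

Request:
servo_tool(
  plan=[
    {"jaw": 30, "linear": [0, 0, -1], "angular": [0, 0, 0]},
    {"jaw": 30, "linear": [0, 0, -1], "angular": [0, 0, 0]},
    {"jaw": 30, "linear": [0, 0, -1], "angular": [0, 0, 0]},
    {"jaw": 30, "linear": [0, 0, -1], "angular": [0, 0, 0]},
    {"jaw": 30, "linear": [0, 0, -1], "angular": [0, 0, 0]},
    {"jaw": 30, "linear": [-0.5, 0.5, -1], "angular": [0, 0, 0]},
    {"jaw": 30, "linear": [-0.9, 0.9, -0.7], "angular": [0, 0, 0]},
    {"jaw": 30, "linear": [-1, 1, 0], "angular": [0, 0, 0]},
    {"jaw": 30, "linear": [-1, 1, 0], "angular": [0, 0, 0]},
    {"jaw": 30, "linear": [-1, 1, 0], "angular": [0, 0, 0]},
    {"jaw": 30, "linear": [-1, 1, 0], "angular": [0, 0, 0]},
    {"jaw": 30, "linear": [-1, 1, 0], "angular": [0, 0, 0]},
  ],
)

```text
clock: 9.4
eef_pos: [0.5158, -0.0985, 0.2788]
tcp_rot: [3.141, -0.0, 1.17]
ft_force: [-0.5, -0.2, -1.7]
grip_width: 0.52
gripper_force: 62.4
```

Request:
servo_tool(
  plan=[
    {"jaw": 30, "linear": [-1, 1, 0], "angular": [0, 0, 0]},
    {"jaw": 30, "linear": [-1, 1, 0], "angular": [0, 0, 0]},
    {"jaw": 30, "linear": [-1, 1, 0], "angular": [0, 0, 0]},
    {"jaw": 30, "linear": [-1, 0.9, 0.5], "angular": [0, 0, 0]},
    {"jaw": 30, "linear": [-0.9, 0.7, 1], "angular": [0, 0, 0]},
    {"jaw": 30, "linear": [-0.5, 0.4, 1], "angular": [0, 0, 0]},
    {"jaw": 30, "linear": [-0.3, 0.2, 1], "angular": [0, 0, 0]},
    {"jaw": 30, "linear": [0, 0, 0], "angular": [0, 0, 0]},
    {"jaw": 30, "linear": [0, 0, 0], "angular": [0, 0, 0]},
    {"jaw": 30, "linear": [0, 0, 0], "angular": [0, 0, 0]},
  ],
)

```text
clock: 10.65
eef_pos: [0.5935, -0.315, 0.1753]
tcp_rot: [3.139, -0.0, 1.171]
ft_force: [-0.2, 0.4, -1.6]
grip_width: 0.517
gripper_force: 62.4
```

```bash
python3 - <<'E'
from h import *
o=st();d=snap('w6');T=d["cam_to_world"]
print("M4 px",np.round(proj(d,[.595,-.3229,.014],True)))
cv2.imwrite("pics/w6c.png",cv2.resize(d["frame"][120:460,160:480],None,fx=1.5,fy=1.5)[:,:,::-1])
go(.595,-.3229,.064)
E
```

```text
t 10.65 p [ 0.5935 -0.315   0.1753] rpy [ 3.139 -0.     1.171] F [-0.2  0.4 -1.6] w 44.1
M4 px [317. 226.]
t 10.7 p [ 0.5933 -0.3151  0.1752] rpy [3.139 0.    1.171] F [ 0.3 -0.3 -2.3] w 44.2
tool units [-0.22  0.14  3.71]
```

View pics/w6c.png

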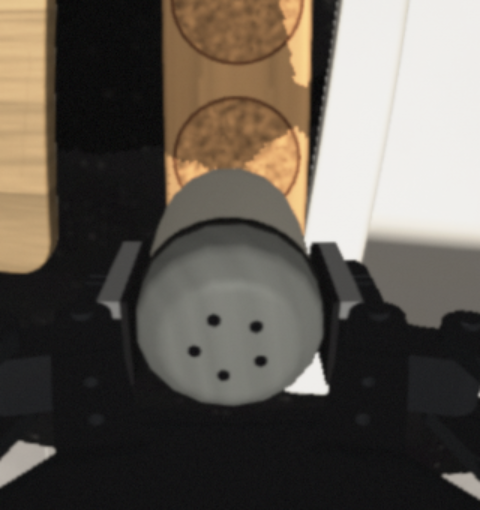

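The salt is held upright. The mark's circle centres on about (318,225), matching the predicted (317,226). I'll check where the salt sits relative to the TCP and then lower it.

```bash
python3 - <<'E'
from h import *
d=dict(np.load("pics/w6.npz"));X=plane(d,(312,350),.1752+.024,True);print(X, "mark",plane(d,(318,225),.014,True));
go(.595+.5933-X[0],-.3229-.3151-X[1],.064)
E
```

```text
[ 0.59305797 -0.316349    0.1992    ] mark [ 0.59579456 -0.32245467  0.014     ]
t 10.7 p [ 0.5933 -0.3151  0.1752] rpy [3.139 0.    1.171] F [ 0.3 -0.3 -2.3] w 44.2
tool units [-0.18  0.13  3.71]
```

Request:
servo_tool(
  plan=[
    {"jaw": 30, "linear": [-0.18, 0.14, 0.6], "angular": [0, 0, 0]},
    {"jaw": 30, "linear": [0, 0, 0.9], "angular": [0, 0, 0]},
    {"jaw": 30, "linear": [0, 0, 0.9], "angular": [0, 0, 0]},
    {"jaw": 30, "linear": [0, 0, 0.7], "angular": [0, 0, 0]},
    {"jaw": 30, "linear": [0, 0, 0.3], "angular": [0, 0, 0]},
    {"jaw": 30, "linear": [0, 0, 0.2], "angular": [0, 0, 0]},
    {"jaw": 30, "linear": [0, 0, 0.1], "angular": [0, 0, 0]},
    {"jaw": 30, "linear": [0, 0, 0], "angular": [0, 0, 0]},
    {"jaw": 30, "linear": [0, 0, 0], "angular": [0, 0, 0]},
  ],
)

```text
clock: 11.82
eef_pos: [0.5947, -0.3224, 0.063]
tcp_rot: [3.14, 0.0, 1.17]
ft_force: [-0.7, -0.1, -0.2]
grip_width: 0.517
gripper_force: 62.6
```

Request:
servo_tool(
  plan=[
    {"jaw": 46, "linear": [0, 0, 0], "angular": [0, 0, 0]},
    {"jaw": 52, "linear": [0, 0, 0], "angular": [0, 0, 0]},
    {"jaw": 70, "linear": [0, 0, 0], "angular": [0, 0, 0]},
    {"jaw": 85, "linear": [0, 0, 0], "angular": [0, 0, 0]},
    {"jaw": 85, "linear": [0, 0, 0], "angular": [0, 0, 0]},
    {"jaw": 85, "linear": [0, 0, -0.5], "angular": [0, 0, 0]},
    {"jaw": 85, "linear": [0, 0, -1], "angular": [0, 0, 0]},
    {"jaw": 85, "linear": [0, 0, -1], "angular": [0, 0, 0]},
    {"jaw": 85, "linear": [0, 0, -1], "angular": [0, 0, 0]},
    {"jaw": 85, "linear": [0, 0, -1], "angular": [0, 0, 0]},
    {"jaw": 85, "linear": [0, 0, -1], "angular": [0, 0, 0]},
    {"jaw": 85, "linear": [0, 0, 0], "angular": [0, 0, 0]},
  ],
)

```text
clock: 13.32
eef_pos: [0.5958, -0.3225, 0.2316]
tcp_rot: [3.135, 0.0, 1.17]
ft_force: [0.8, 0.1, -0.1]
grip_width: 0.998
gripper_force: 0.0
```

```bash
python3 - <<'E'
from h import *
d=snap('w7');print("M4",np.round(proj(d,[.595,-.3229,.086],True)))
cv2.imwrite("pics/w7c.png",d["frame"][120:460,160:480][:,:,::-1])
go(.585,-.0575)
E
```

```text
M4 [310. 223.]
t 13.38 p [ 0.5949 -0.3223  0.2295] rpy [3.138 0.    1.17 ] F [ 0.9  0.1 -0.7] w 84.9
tool units [ 8.   -3.75 -0.01]
```

View pics/w7c.png

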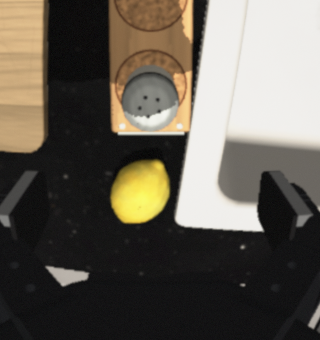

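The salt stands centred, with its top at (310,224) against an expected (310,223). For the jar I'll turn the tool 20° so the camera clears the oil, and look from above.

Request:
servo_tool(
  plan=[
    {"jaw": 85, "linear": [1, -0.47, -0.6], "angular": [0, 0, 0]},
    {"jaw": 85, "linear": [1, -0.47, -0.6], "angular": [0, 0, 0]},
    {"jaw": 85, "linear": [1, -0.47, -0.6], "angular": [0, 0, 0]},
    {"jaw": 85, "linear": [1, -0.47, -0.6], "angular": [0, 0, 0]},
    {"jaw": 85, "linear": [1, -0.47, -0.6], "angular": [0, 0, 0]},
    {"jaw": 85, "linear": [1, -0.47, 0], "angular": [0, 0, 0]},
    {"jaw": 85, "linear": [1, -0.47, 0], "angular": [0, 0, 0]},
    {"jaw": 85, "linear": [1, -0.47, 0], "angular": [0, 0, 0]},
    {"jaw": 85, "linear": [0, 0, 0], "angular": [0, 0, 1]},
    {"jaw": 85, "linear": [0, 0, 0], "angular": [0, 0, 1]},
    {"jaw": 85, "linear": [0, 0, 0], "angular": [0, 0, 0]},
    {"jaw": 85, "linear": [0, 0, 0], "angular": [0, 0, 0]},
  ],
)

```text
clock: 14.88
eef_pos: [0.5839, -0.0572, 0.3169]
tcp_rot: [-3.141, 0.0, 0.825]
ft_force: [0.4, -0.5, -0.4]
grip_width: 0.994
gripper_force: 0.0
```

```bash
python3 - <<'E'
from h import *
o=st();d=snap('w8');print("pred jar top",np.round(proj(d,[.5855,-.0165,.106],True)))
cv2.imwrite("pics/w8c.png",d["frame"][0:400,120:640][:,:,::-1])
E
```

```text
t 14.88 p [ 0.5839 -0.0572  0.3169] rpy [-3.141  0.     0.825] F [ 0.4 -0.5 -0.4] w 84.9
pred jar top [283. 173.]
```

View pics/w8c.png

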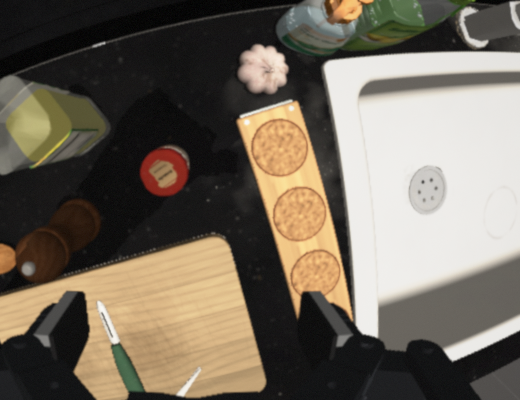

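The jar cap's centre is at (283,174), matching the prediction. The oil is well to the left, so I'll descend and grip the cap.

Request:
servo_tool(
  plan=[
    {"jaw": 85, "linear": [0.5, -0.44, 0], "angular": [0, 0, 0]},
    {"jaw": 85, "linear": [0.53, -0.44, 0.6], "angular": [0, 0, 0]},
    {"jaw": 85, "linear": [0, 0, 1], "angular": [0, 0, 0]},
    {"jaw": 85, "linear": [0, 0, 1], "angular": [0, 0, 0]},
    {"jaw": 85, "linear": [0, 0, 1], "angular": [0, 0, 0]},
    {"jaw": 85, "linear": [0, 0, 1], "angular": [0, 0, 0]},
    {"jaw": 85, "linear": [0, 0, 1], "angular": [0, 0, 0]},
    {"jaw": 85, "linear": [0, 0, 1], "angular": [0, 0, 0]},
    {"jaw": 85, "linear": [0, 0, 0.7], "angular": [0, 0, 0]},
    {"jaw": 85, "linear": [0, 0, 0.33], "angular": [0, 0, 0]},
    {"jaw": 85, "linear": [0, 0, 0], "angular": [0, 0, 0]},
    {"jaw": 85, "linear": [0, 0, 0], "angular": [0, 0, 0]},
  ],
)

```text
clock: 16.42
eef_pos: [0.5865, -0.0162, 0.0893]
tcp_rot: [3.141, -0.001, 0.821]
ft_force: [0.1, 0.1, -1.3]
grip_width: 0.995
gripper_force: 0.0
```

Request:
servo_tool(
  plan=[
    {"jaw": 55, "linear": [0, 0, 0], "angular": [0, 0, 0]},
    {"jaw": 40, "linear": [0, 0, 0], "angular": [0, 0, 0]},
    {"jaw": 30, "linear": [0, 0, 0], "angular": [0, 0, 0]},
    {"jaw": 30, "linear": [0, 0, 0], "angular": [0, 0, 0]},
    {"jaw": 30, "linear": [0, 0, 0], "angular": [0, 0, 0]},
    {"jaw": 30, "linear": [0, 0, 0], "angular": [0, 0, 0]},
  ],
)

```text
clock: 17.18
eef_pos: [0.5862, -0.0164, 0.0891]
tcp_rot: [3.141, -0.001, 0.821]
ft_force: [-1.2, 1.0, 5.8]
grip_width: 0.501
gripper_force: 60.4
```

Request:
servo_tool(
  plan=[
    {"jaw": 30, "linear": [0, 0, -0.5], "angular": [0, 0, 0]},
    {"jaw": 30, "linear": [0, 0, -1], "angular": [0, 0, 0]},
    {"jaw": 30, "linear": [0, 0, -1], "angular": [0, 0, 0]},
    {"jaw": 30, "linear": [0, 0, -1], "angular": [0, 0, 0]},
    {"jaw": 30, "linear": [0, 0, -0.8], "angular": [0, 0, -1]},
    {"jaw": 30, "linear": [0, 0, 0], "angular": [0, 0, -1]},
    {"jaw": 30, "linear": [-1, 0.65, 0], "angular": [0, 0, 0]},
    {"jaw": 30, "linear": [-1, 0.65, 0], "angular": [0, 0, 0]},
    {"jaw": 30, "linear": [-1, 0.65, 0], "angular": [0, 0, 0]},
    {"jaw": 30, "linear": [-1, 0.65, 0], "angular": [0, 0, 0]},
    {"jaw": 30, "linear": [-1, 0.65, 0], "angular": [0, 0, 0]},
    {"jaw": 30, "linear": [-0.6, 0.5, 0], "angular": [0, 0, 0]},
  ],
)

```text
clock: 18.68
eef_pos: [0.6237, -0.2175, 0.2179]
tcp_rot: [3.141, 0.001, 1.168]
ft_force: [-0.4, 0.2, -1.9]
grip_width: 0.504
gripper_force: 61.0
```

Request:
servo_tool(
  plan=[
    {"jaw": 30, "linear": [-0.5, 0.4, 0], "angular": [0, 0, 0]},
    {"jaw": 30, "linear": [0, 0, 0], "angular": [0, 0, 0]},
    {"jaw": 30, "linear": [0, 0, 0], "angular": [0, 0, 0]},
  ],
)

```text
clock: 19.05
eef_pos: [0.6292, -0.2319, 0.2174]
tcp_rot: [-3.141, -0.001, 1.172]
ft_force: [-0.2, 0.0, -0.3]
grip_width: 0.503
gripper_force: 61.0
```

```bash
python3 - <<'E'
from h import *
d=snap('w9');go(.6283,-.2446,.0891+.0145)
from rig import readout
z=readout.get_obs()["eef_pos"][2]+.106-.0891
e,a=near(d,(312,340),90,(0,140,60),(12,255,255));print(e,a,plane(d,e[0],z,True))
e,a=near(d,(312,340),90,(172,140,60),(180,255,255)) if 0 else (e,a)
E
```

```text
t 19.1 p [ 0.6292 -0.2318  0.2175] rpy [-3.141e+00 -1.000e-03  1.172e+00] F [-0.1  0.8 -1.3] w 43.0
tool units [-0.41  0.14  3.8 ]
((313.146484375, 320.4173889160156), (125.21541595458984, 128.20982360839844), 7.45612907409668) 12186.0 [ 0.63213513 -0.22647558  0.23439095]
```

Request:
servo_tool(
  plan=[
    {"jaw": 30, "linear": [-0.44, 0.14, 0.6], "angular": [0, 0, 0]},
    {"jaw": 30, "linear": [0, 0, 0.9], "angular": [0, 0, 0]},
    {"jaw": 30, "linear": [0, 0, 0.9], "angular": [0, 0, 0]},
    {"jaw": 30, "linear": [0, 0, 0.7], "angular": [0, 0, 0]},
    {"jaw": 30, "linear": [0, 0, 0.4], "angular": [0, 0, 0]},
    {"jaw": 30, "linear": [0, 0, 0.2], "angular": [0, 0, 0]},
    {"jaw": 30, "linear": [0, 0, 0.1], "angular": [0, 0, 0]},
    {"jaw": 30, "linear": [0, 0, 0], "angular": [0, 0, 0]},
    {"jaw": 30, "linear": [0, 0, 0], "angular": [0, 0, 0]},
  ],
)

```text
clock: 20.23
eef_pos: [0.6282, -0.2476, 0.1041]
tcp_rot: [3.14, 0.0, 1.17]
ft_force: [-0.2, 0.1, -0.0]
grip_width: 0.503
gripper_force: 61.0
```

Request:
servo_tool(
  plan=[
    {"jaw": 30, "linear": [0.06, 0, 0.03], "angular": [0, 0, 0]},
    {"jaw": 30, "linear": [0, 0, 0], "angular": [0, 0, 0]},
    {"jaw": 45, "linear": [0, 0, 0], "angular": [0, 0, 0]},
    {"jaw": 51, "linear": [0, 0, 0], "angular": [0, 0, 0]},
    {"jaw": 70, "linear": [0, 0, 0], "angular": [0, 0, 0]},
    {"jaw": 85, "linear": [0, 0, 0], "angular": [0, 0, 0]},
    {"jaw": 85, "linear": [0, 0, 0], "angular": [0, 0, 0]},
    {"jaw": 85, "linear": [0, 0, -0.5], "angular": [0, 0, 0]},
    {"jaw": 85, "linear": [0, 0, -1], "angular": [0, 0, 0]},
    {"jaw": 85, "linear": [0, 0, -1], "angular": [0, 0, 0]},
    {"jaw": 85, "linear": [0, 0, -1], "angular": [0, 0, 0]},
    {"jaw": 85, "linear": [0, 0, -1], "angular": [0, 0, 0]},
  ],
)

```text
clock: 21.72
eef_pos: [0.6286, -0.2457, 0.2399]
tcp_rot: [3.14, -0.0, 1.17]
ft_force: [0.2, -0.3, 0.2]
grip_width: 0.997
gripper_force: 0.0
```

Request:
servo_tool(
  plan=[
    {"jaw": 85, "linear": [0, 0, -1], "angular": [0, 0, 0]},
    {"jaw": 85, "linear": [0, 0, -1], "angular": [0, 0, 0]},
    {"jaw": 85, "linear": [0, 0, -1], "angular": [0, 0, 0]},
    {"jaw": 85, "linear": [0, 0, 0], "angular": [0, 0, 0]},
    {"jaw": 85, "linear": [0, 0, 0], "angular": [0, 0, 0]},
  ],
)

```text
clock: 22.35
eef_pos: [0.6282, -0.2457, 0.3277]
tcp_rot: [3.141, 0.0, 1.17]
ft_force: [0.7, 0.1, -0.5]
grip_width: 0.995
gripper_force: 0.0
```

```bash
python3 - <<'E'
from h import *
d=snap('w10')
p=proj(d,[.6283,-.2446,.12],True);print(p)
e,a=near(d,p,35,(0,150,60),(12,255,255));print(e,a,plane(d,e[0],.12,True))
go(.452,-.03)
E
```

```text
(np.float64(311.90897992367), np.float64(205.1722524822328))
((312.2597351074219, 204.6679229736328), (46.66081237792969, 48.99646759033203), 7.457702159881592) 1732.0 [ 0.62878213 -0.24429075  0.12      ]
t 22.4 p [ 0.6281 -0.2457  0.327 ] rpy [-3.141  0.     1.17 ] F [ 0.6 -0.5  0.2] w 85.0
tool units [ 4.33 -8.21  0.01]
```

The jar is centred, measured at (0.629, -0.244). Now the mill. I'll turn the tool 45° over it so the camera clears the oil.

Request:
servo_tool(
  plan=[
    {"jaw": 85, "linear": [0.6, -0.97, 0], "angular": [0, 0, 0]},
    {"jaw": 85, "linear": [0.6, -0.97, 0], "angular": [0, 0, 0]},
    {"jaw": 85, "linear": [0.6, -0.97, 0], "angular": [0, 0, 0]},
    {"jaw": 85, "linear": [0.6, -0.97, 0], "angular": [0, 0, 0]},
    {"jaw": 85, "linear": [0.6, -0.97, 0], "angular": [0, 0, 0]},
    {"jaw": 85, "linear": [0.6, -0.97, 0], "angular": [0, 0, 0]},
    {"jaw": 85, "linear": [0.6, -0.97, 0], "angular": [0, 0, 0]},
    {"jaw": 85, "linear": [0.6, -0.97, 0], "angular": [0, 0, 0]},
    {"jaw": 85, "linear": [0.7, -0.97, 0], "angular": [0, 0, 0]},
    {"jaw": 85, "linear": [0, 0, 0], "angular": [0, 0, -0.9]},
    {"jaw": 85, "linear": [0, 0, 0], "angular": [0, 0, -0.9]},
    {"jaw": 85, "linear": [0, 0, 0], "angular": [0, 0, -0.9]},
  ],
)

```text
clock: 23.9
eef_pos: [0.4512, 0.0083, 0.3268]
tcp_rot: [-3.14, -0.0, 1.646]
ft_force: [0.1, 0.1, 0.8]
grip_width: 0.993
gripper_force: 0.0
```

Request:
servo_tool(
  plan=[
    {"jaw": 85, "linear": [0, 0, 0], "angular": [0, 0, -0.9]},
    {"jaw": 85, "linear": [0, 0, 0], "angular": [0, 0, -0.9]},
    {"jaw": 85, "linear": [0, 0, 0], "angular": [0, 0, 0]},
    {"jaw": 85, "linear": [0, 0, 0], "angular": [0, 0, 0]},
  ],
)

```text
clock: 24.4
eef_pos: [0.4515, 0.0083, 0.3271]
tcp_rot: [-3.141, -0.0, 1.952]
ft_force: [0.2, -0.8, 0.5]
grip_width: 0.998
gripper_force: 0.0
```

```bash
python3 - <<'E'
from h import *
d=snap('w11')
p=proj(d,[.4513,.0085,.17],True);print(p)
hs=cv2.cvtColor(d["frame"],cv2.COLOR_RGB2HSV);x,y=map(int,p)
m=cv2.inRange(hs,(0,0,150),(180,70,255));k=np.zeros_like(m);cv2.circle(k,(x,y),22,255,-1);m&=k
n,l,s,c=cv2.connectedComponentsWithStats(m);print(s[1:],c[1:])
i=1+np.argmax(s[1:,4]);X=plane(d,c[i],.168,True);print(X)
m2=cv2.inRange(hs,(0,80,20),(20,255,160));print("brown",cv2.countNonZero(m2[y-30:y+30,x-30:x+30]))
go(X[0],X[1],.136)
E
```

```text
(np.float64(313.48150434262527), np.float64(218.5860925951111))
[[308 212  12  12 121]] [[313.53719008 217.46280992]]
[0.4511779  0.00892932 0.168     ]
brown 2332
t 24.45 p [0.4516 0.0083 0.3272] rpy [-3.141 -0.     1.952] F [-0.4 -1.  -0.5] w 84.8
tool units [ 0.02 -0.    6.37]
```

The nut is exactly on the tool axis, so I'll descend and grip the head.

Request:
servo_tool(
  plan=[
    {"jaw": 85, "linear": [0.02, 0, 0.8], "angular": [0, 0, 0]},
    {"jaw": 85, "linear": [0, 0, 1], "angular": [0, 0, 0]},
    {"jaw": 85, "linear": [0, 0, 1], "angular": [0, 0, 0]},
    {"jaw": 85, "linear": [0, 0, 1], "angular": [0, 0, 0]},
    {"jaw": 85, "linear": [0, 0, 1], "angular": [0, 0, 0]},
    {"jaw": 85, "linear": [0, 0, 0.9], "angular": [0, 0, 0]},
    {"jaw": 85, "linear": [0, 0, 0.65], "angular": [0, 0, 0]},
    {"jaw": 85, "linear": [0, 0, 0], "angular": [0, 0, 0]},
    {"jaw": 60, "linear": [0, 0, 0], "angular": [0, 0, 0]},
    {"jaw": 45, "linear": [0, 0, 0], "angular": [0, 0, 0]},
    {"jaw": 30, "linear": [0, 0, 0], "angular": [0, 0, 0]},
    {"jaw": 30, "linear": [0, 0, 0], "angular": [0, 0, 0]},
  ],
)

```text
clock: 25.95
eef_pos: [0.4524, 0.0089, 0.1385]
tcp_rot: [3.14, 0.002, 1.955]
ft_force: [-2.2, -0.5, 10.1]
grip_width: 0.531
gripper_force: 59.7
```

Request:
servo_tool(
  plan=[
    {"jaw": 30, "linear": [0, 0, 0], "angular": [0, 0, 0]},
    {"jaw": 30, "linear": [0, 0, 0], "angular": [0, 0, 0]},
  ],
)

```text
clock: 26.2
eef_pos: [0.4524, 0.0089, 0.1385]
tcp_rot: [3.14, 0.002, 1.955]
ft_force: [-1.1, 0.2, 10.7]
grip_width: 0.536
gripper_force: 59.7
```

Request:
servo_tool(
  plan=[
    {"jaw": 30, "linear": [0, 0, -0.5], "angular": [0, 0, 0]},
    {"jaw": 30, "linear": [0, 0, -1], "angular": [0, 0, 0]},
    {"jaw": 30, "linear": [0, 0, -1], "angular": [0, 0, 0]},
    {"jaw": 30, "linear": [-0.5, 0.25, -0.8], "angular": [0, 0, 0]},
    {"jaw": 30, "linear": [-1, 0.54, 0], "angular": [0, 0, 0]},
    {"jaw": 30, "linear": [-1, 0.54, 0], "angular": [0, 0, 0]},
    {"jaw": 30, "linear": [-1, 0.54, 0], "angular": [0, 0, 0]},
    {"jaw": 30, "linear": [-1, 0.54, 0], "angular": [0, 0, 0]},
    {"jaw": 30, "linear": [-1, 0.54, 0], "angular": [0, 0, 0]},
    {"jaw": 30, "linear": [-1, 0.54, 0], "angular": [0, 0, 0]},
    {"jaw": 30, "linear": [-0.9, 0.5, 0], "angular": [0, 0, 0]},
    {"jaw": 30, "linear": [-0.4, 0.2, 0], "angular": [0, 0, 0]},
  ],
)

```text
clock: 27.7
eef_pos: [0.6564, -0.1623, 0.2363]
tcp_rot: [3.141, -0.0, 1.954]
ft_force: [-0.2, -0.8, -1.4]
grip_width: 0.536
gripper_force: 61.8
```

Request:
servo_tool(
  plan=[
    {"jaw": 30, "linear": [0, 0, 0], "angular": [0, 0, 0.9]},
    {"jaw": 30, "linear": [0, 0, 0], "angular": [0, 0, 0.9]},
    {"jaw": 30, "linear": [0, 0, 0], "angular": [0, 0, 0.9]},
    {"jaw": 30, "linear": [0, 0, 0], "angular": [0, 0, 0.9]},
    {"jaw": 30, "linear": [0, 0, 0], "angular": [0, 0, 0.9]},
    {"jaw": 30, "linear": [0, 0, 0], "angular": [0, 0, 0]},
    {"jaw": 30, "linear": [0, 0, 0], "angular": [0, 0, 0]},
  ],
)

```text
clock: 28.58
eef_pos: [0.6556, -0.1605, 0.2364]
tcp_rot: [3.142, -0.0, 1.174]
ft_force: [0.5, -0.5, -0.0]
grip_width: 0.534
gripper_force: 61.8
```

```bash
python3 - <<'E'
from h import *
d=snap('w12');go(.6615,-.1664,.1385+.0145)
cv2.imwrite("pics/w12c.png",d["frame"][60:460,120:520][:,:,::-1])
E
```

```text
t 28.62 p [ 0.6557 -0.1607  0.2363] rpy [ 3.142 -0.     1.173] F [ 0.   0.1 -1.9] w 45.5
tool units [-0.1   0.25  2.78]
```

View pics/w12c.png

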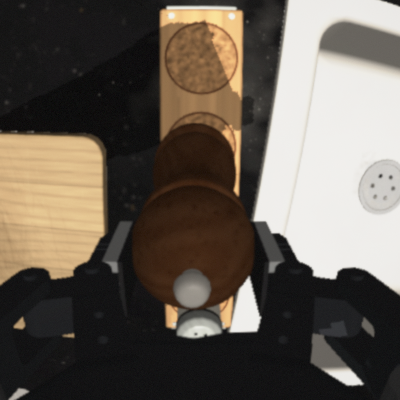

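The mill is upright between the pads, with its nut at (312,348), and the far mark is clear. Lowering it now.

Request:
servo_tool(
  plan=[
    {"jaw": 30, "linear": [-0.1, 0.25, 0.4], "angular": [0, 0, 0]},
    {"jaw": 30, "linear": [0, 0, 0.8], "angular": [0, 0, 0]},
    {"jaw": 30, "linear": [0, 0, 0.7], "angular": [0, 0, 0]},
    {"jaw": 30, "linear": [0, 0, 0.5], "angular": [0, 0, 0]},
    {"jaw": 30, "linear": [0, 0, 0.2], "angular": [0, 0, 0]},
    {"jaw": 30, "linear": [0, 0, 0.15], "angular": [0, 0, 0]},
    {"jaw": 30, "linear": [0, 0, 0], "angular": [0, 0, 0]},
    {"jaw": 30, "linear": [0, 0, 0], "angular": [0, 0, 0]},
  ],
)

```text
clock: 29.62
eef_pos: [0.6619, -0.1666, 0.1542]
tcp_rot: [3.141, -0.0, 1.17]
ft_force: [-0.3, -0.2, -0.4]
grip_width: 0.536
gripper_force: 61.8
```

```bash
python3 - <<'E'
from h import *
d=dict(np.load("pics/w12.npz"));print(plane(d,(312,348),.268,True)-[.6557,-.1607,0])
go(.6615,-.1664,.1525)
E
```

```text
[0.00188314 0.00424972 0.268     ]
t 29.62 p [ 0.6619 -0.1666  0.1542] rpy [ 3.141 -0.     1.17 ] F [-0.3 -0.2 -0.4] w 45.7
tool units [ 0.   -0.02  0.06]
```

Request:
servo_tool(
  plan=[
    {"jaw": 30, "linear": [-0.1, 0, -0.1], "angular": [0, 0, 0]},
    {"jaw": 30, "linear": [0, 0, 0.15], "angular": [0, 0, 0]},
    {"jaw": 30, "linear": [0, 0, 0], "angular": [0, 0, 0]},
    {"jaw": 48, "linear": [0, 0, 0], "angular": [0, 0, 0]},
    {"jaw": 54, "linear": [0, 0, 0], "angular": [0, 0, 0]},
    {"jaw": 70, "linear": [0, 0, 0], "angular": [0, 0, 0]},
    {"jaw": 85, "linear": [0, 0, 0], "angular": [0, 0, 0]},
    {"jaw": 85, "linear": [0, 0, 0], "angular": [0, 0, 0]},
    {"jaw": 85, "linear": [0, 0, -0.5], "angular": [0, 0, 0]},
    {"jaw": 85, "linear": [0, 0, -1], "angular": [0, 0, 0]},
    {"jaw": 85, "linear": [0, 0, -1], "angular": [0, 0, 0]},
    {"jaw": 85, "linear": [0, 0, -1], "angular": [0, 0, 0]},
  ],
)

```text
clock: 31.12
eef_pos: [0.6605, -0.1693, 0.2593]
tcp_rot: [3.14, -0.0, 1.17]
ft_force: [-0.1, 0.3, -0.2]
grip_width: 0.994
gripper_force: 0.0
```

Request:
servo_tool(
  plan=[
    {"jaw": 85, "linear": [0, 0, -1], "angular": [0, 0, 0]},
    {"jaw": 85, "linear": [0, 0, -1], "angular": [0, 0, 0]},
    {"jaw": 85, "linear": [0, 0, -1], "angular": [0, 0, 0]},
    {"jaw": 85, "linear": [0, 0, -0.6], "angular": [0, 0, 0]},
    {"jaw": 85, "linear": [0, 0, 0], "angular": [0, 0, 0]},
    {"jaw": 85, "linear": [0, 0, 0], "angular": [0, 0, 0]},
  ],
)

```text
clock: 31.88
eef_pos: [0.66, -0.1693, 0.3638]
tcp_rot: [-3.14, 0.0, 1.17]
ft_force: [-0.2, 0.4, -0.1]
grip_width: 0.999
gripper_force: 0.0
```

```bash
python3 - <<'E'
from h import *
d=snap('w13')
p=proj(d,[.6615,-.1664,.184],True);print(p)
hs=cv2.cvtColor(d["frame"],cv2.COLOR_RGB2HSV);x,y=map(int,p)
m=cv2.inRange(hs,(0,0,150),(180,70,255));k=np.zeros_like(m);cv2.circle(k,(x,y),20,255,-1);m&=k
n,l,s,c=cv2.connectedComponentsWithStats(m);i=1+np.argmax(s[1:,4]);print(s[i],c[i],plane(d,c[i],.182,True))
go(.535,.0335)
E
```

```text
(np.float64(312.9489992329883), np.float64(208.9132419917859))
[310 209   8   7  46] [313.5 212. ] [ 0.66071393 -0.16944241  0.182     ]
t 31.93 p [ 0.6599 -0.1693  0.3635] rpy [-3.139e+00  1.000e-03  1.170e+00] F [-0.2  0.3  0. ] w 85.1
tool units [ 4.6  -6.47  0.01]
```

The mill stands 3 mm from its mark. Last is the oil.

Request:
servo_tool(
  plan=[
    {"jaw": 85, "linear": [0.8, -0.88, -0.5], "angular": [0, 0, 0]},
    {"jaw": 85, "linear": [0.8, -0.88, -0.5], "angular": [0, 0, 0]},
    {"jaw": 85, "linear": [0.8, -0.88, -0.5], "angular": [0, 0, 0]},
    {"jaw": 85, "linear": [0.8, -0.88, 0], "angular": [0, 0, 0]},
    {"jaw": 85, "linear": [0.8, -0.88, 0], "angular": [0, 0, 0]},
    {"jaw": 85, "linear": [0.8, -0.88, 0], "angular": [0, 0, 0]},
    {"jaw": 85, "linear": [0.8, -0.88, 0], "angular": [0, 0, 0]},
    {"jaw": 85, "linear": [0.8, -0.88, 0], "angular": [0, 0, 0]},
    {"jaw": 85, "linear": [0, 0, 0], "angular": [0, 0, 0]},
    {"jaw": 85, "linear": [0, 0, 0], "angular": [0, 0, 0]},
  ],
)

```text
clock: 33.17
eef_pos: [0.541, 0.0891, 0.4093]
tcp_rot: [-3.141, 0.001, 1.169]
ft_force: [-0.0, 0.1, 0.1]
grip_width: 0.992
gripper_force: 0.0
```

```bash
python3 - <<'E'
from h import *
o=st();d=snap('w14');print(proj(d,[.54,.092,.273],True))
cv2.imwrite("pics/w14c.png",d["frame"][0:400,120:520][:,:,::-1])
E
```

```text
t 33.17 p [0.541  0.0891 0.4093] rpy [-3.141e+00  1.000e-03  1.169e+00] F [-0.   0.1  0.1] w 84.7
(np.float64(309.56351775558505), np.float64(222.268726126182))
```

View pics/w14c.png

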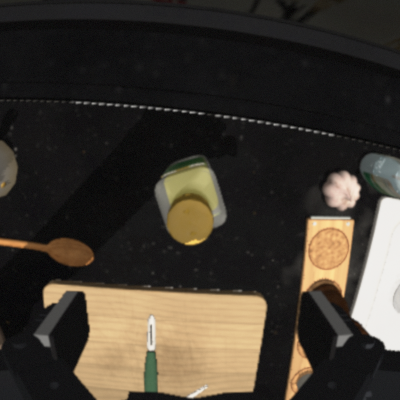

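The cap is centred at (310,221), so the oil stands at about (0.5395, 0.093), and the bottle is turned about 18° from the tool. I'll align to its flats and grip the upper taper and cap.

Request:
servo_tool(
  plan=[
    {"jaw": 85, "linear": [0, 0, 0], "angular": [0, 0, -0.9]},
    {"jaw": 85, "linear": [0, 0, 0], "angular": [0, 0, -0.9]},
    {"jaw": 85, "linear": [0.14, -0.06, 0.5], "angular": [0, 0, 0]},
    {"jaw": 85, "linear": [0, 0, 1], "angular": [0, 0, 0]},
    {"jaw": 85, "linear": [0, 0, 1], "angular": [0, 0, 0]},
    {"jaw": 85, "linear": [0, 0, 1], "angular": [0, 0, 0]},
    {"jaw": 85, "linear": [0, 0, 0.8], "angular": [0, 0, 0]},
    {"jaw": 85, "linear": [0, 0, 0.54], "angular": [0, 0, 0]},
    {"jaw": 85, "linear": [0, 0, 0], "angular": [0, 0, 0]},
    {"jaw": 60, "linear": [0, 0, 0], "angular": [0, 0, 0]},
    {"jaw": 50, "linear": [0, 0, 0], "angular": [0, 0, 0]},
    {"jaw": 42, "linear": [0, 0, 0], "angular": [0, 0, 0]},
  ],
)

```text
clock: 34.72
eef_pos: [0.5397, 0.0943, 0.2654]
tcp_rot: [3.14, -0.0, 1.484]
ft_force: [-0.8, 0.5, 0.3]
grip_width: 0.494
gripper_force: 0.0
```

Request:
servo_tool(
  plan=[
    {"jaw": 36, "linear": [0, 0, 0], "angular": [0, 0, 0]},
    {"jaw": 30, "linear": [0, 0, 0], "angular": [0, 0, 0]},
    {"jaw": 15, "linear": [0, 0, 0], "angular": [0, 0, 0]},
    {"jaw": 15, "linear": [0, 0, 0], "angular": [0, 0, 0]},
    {"jaw": 15, "linear": [0, 0, 0], "angular": [0, 0, 0]},
    {"jaw": 15, "linear": [0, 0, 0], "angular": [0, 0, 0]},
  ],
)

```text
clock: 35.48
eef_pos: [0.5401, 0.0942, 0.2656]
tcp_rot: [3.14, -0.0, 1.484]
ft_force: [0.1, -0.3, 6.3]
grip_width: 0.374
gripper_force: 58.6
```

Request:
servo_tool(
  plan=[
    {"jaw": 15, "linear": [0, 0, -0.2], "angular": [0, 0, 0]},
    {"jaw": 15, "linear": [0, 0, -0.4], "angular": [0, 0, 0]},
    {"jaw": 15, "linear": [0, 0, -0.6], "angular": [0, 0, 0]},
    {"jaw": 15, "linear": [0, 0, -0.8], "angular": [0, 0, 0]},
    {"jaw": 15, "linear": [0, 0, -0.7], "angular": [0, 0, 0]},
    {"jaw": 15, "linear": [0, 0, -0.3], "angular": [0, 0, 0]},
    {"jaw": 15, "linear": [0, 0, 0], "angular": [0, 0, 0.6]},
    {"jaw": 15, "linear": [0, 0, 0], "angular": [0, 0, 0.6]},
    {"jaw": 15, "linear": [0, 0, 0], "angular": [0, 0, 0.6]},
    {"jaw": 15, "linear": [0, 0, 0], "angular": [0, 0, 0]},
    {"jaw": 15, "linear": [0, 0, 0], "angular": [0, 0, 0]},
  ],
)

```text
clock: 36.85
eef_pos: [0.5393, 0.0943, 0.3547]
tcp_rot: [-3.141, 0.0, 1.172]
ft_force: [-0.6, -0.1, -6.3]
grip_width: 0.367
gripper_force: 58.6
```

```bash
python3 - <<'E'
from h import *
d=snap('w15');go(.6948,-.0882,.2656+.0145)
cv2.imwrite("pics/w15.png",d["frame"][:,:,::-1])
from rig import cams
s=cams.get_image("scene");cv2.imwrite("pics/s15.png",s["frame"][:,:,::-1])
E
```

```text
t 36.9 p [0.5394 0.0942 0.3547] rpy [-3.141  0.     1.172] F [-0.1  0.2 -6.1] w 31.5
tool units [-3.59  7.14  2.49]
```

It's lifted and carrying the full weight (6.2 N). Moving gently to the mark at the garlic end.

Request:
servo_tool(
  plan=[
    {"jaw": 15, "linear": [-0.15, 0.3, 0], "angular": [0, 0, 0]},
    {"jaw": 15, "linear": [-0.3, 0.6, 0], "angular": [0, 0, 0]},
    {"jaw": 15, "linear": [-0.4, 0.8, 0], "angular": [0, 0, 0]},
    {"jaw": 15, "linear": [-0.4, 0.8, 0], "angular": [0, 0, 0]},
    {"jaw": 15, "linear": [-0.4, 0.8, 0], "angular": [0, 0, 0]},
    {"jaw": 15, "linear": [-0.4, 0.8, 0], "angular": [0, 0, 0]},
    {"jaw": 15, "linear": [-0.4, 0.8, 0], "angular": [0, 0, 0]},
    {"jaw": 15, "linear": [-0.4, 0.8, 0], "angular": [0, 0, 0]},
    {"jaw": 15, "linear": [-0.35, 0.7, 0], "angular": [0, 0, 0]},
    {"jaw": 15, "linear": [-0.25, 0.5, 0], "angular": [0, 0, 0]},
    {"jaw": 15, "linear": [-0.14, 0.24, 0], "angular": [0, 0, 0]},
    {"jaw": 15, "linear": [0, 0, 0], "angular": [0, 0, 0]},
  ],
)

```text
clock: 38.45
eef_pos: [0.6947, -0.0891, 0.3543]
tcp_rot: [-3.141, 0.0, 1.169]
ft_force: [-0.6, 0.3, -7.3]
grip_width: 0.367
gripper_force: 58.6
```

Request:
servo_tool(
  plan=[
    {"jaw": 15, "linear": [0, 0, 0], "angular": [0, 0, 0]},
    {"jaw": 15, "linear": [0, 0, 0.3], "angular": [0, 0, 0]},
    {"jaw": 15, "linear": [0, 0, 0.4], "angular": [0, 0, 0]},
    {"jaw": 15, "linear": [0, 0, 0.4], "angular": [0, 0, 0]},
    {"jaw": 15, "linear": [0, 0, 0.4], "angular": [0, 0, 0]},
    {"jaw": 15, "linear": [0, 0, 0.3], "angular": [0, 0, 0]},
    {"jaw": 15, "linear": [0, 0, 0.2], "angular": [0, 0, 0]},
    {"jaw": 15, "linear": [0, 0, 0], "angular": [0, 0, 0]},
    {"jaw": 15, "linear": [0, 0, 0], "angular": [0, 0, 0]},
    {"jaw": 15, "linear": [0, 0, 0], "angular": [0, 0, 0]},
  ],
)

```text
clock: 39.7
eef_pos: [0.6948, -0.0885, 0.2954]
tcp_rot: [3.141, -0.0, 1.17]
ft_force: [-0.2, 0.7, -6.3]
grip_width: 0.372
gripper_force: 58.6
```

```bash
python3 - <<'E'
from h import *
from rig import cams
go(.6948,-.0882,.2656+.0145)
D=cams.get_image("side");np.savez("pics/d16.npz",**D);S=cams.get_image("scene");np.savez("pics/s16.npz",**S)
print(proj(D,[.6948,-.0882,.014]),proj(S,[.6948,-.0882,.014]))
a=cv2.resize(S["frame"][100:300,180:400],(396,360));b=cv2.resize(D["frame"][80:280,180:400],(396,360))
cv2.imwrite("pics/c16.png",np.hstack([a,b])[:,:,::-1])
E
```

```text
t 39.7 p [ 0.6948 -0.0885  0.2954] rpy [ 3.141 -0.     1.17 ] F [-0.2  0.7 -6.3] w 31.8
tool units [ 0.01 -0.01  0.51]
(np.float64(254.6474074820918), np.float64(241.6192387400646)) (np.float64(256.2516680601481), np.float64(246.39436431137815))
```

View pics/c16.png

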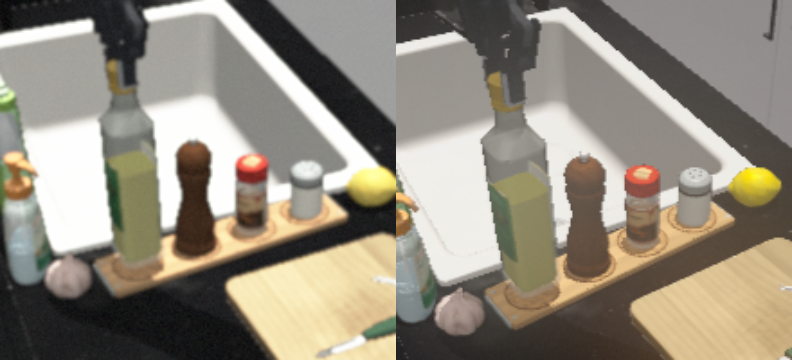

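Both views show the row in the right order, with the oil just above its mark. Checking its tilt against a projected vertical.

```bash
python3 - <<'E'
from h import *
for n,o in(("s16",0),("d16",396)):
    d=dict(np.load(f"pics/{n}.npz"));y0=100 if n=="s16" else 80
    for z in(.029,.229,.302):
        p=proj(d,[.6948,-.0885,z]);print(n,z,np.round([o+(p[0]-180)*1.8,(p[1]-y0)*1.8]))
E
```

```text
s16 0.029 [137. 254.]
s16 0.229 [124. 120.]
s16 0.302 [119.  65.]
d16 0.029 [529. 282.]
d16 0.229 [510. 142.]
d16 0.302 [502.  79.]
```

The lean in the picture matches a vertical line, so the bottle is upright. Lowering it to contact.

Request:
servo_tool(
  plan=[
    {"jaw": 15, "linear": [0, 0, 0.2], "angular": [0, 0, 0]},
    {"jaw": 15, "linear": [0, 0, 0.15], "angular": [0, 0, 0]},
    {"jaw": 15, "linear": [0, 0, 0.1], "angular": [0, 0, 0]},
    {"jaw": 15, "linear": [0, 0, 0.06], "angular": [0, 0, 0]},
    {"jaw": 15, "linear": [0, 0, 0], "angular": [0, 0, 0]},
    {"jaw": 15, "linear": [0, 0, 0], "angular": [0, 0, 0]},
  ],
)

```text
clock: 40.55
eef_pos: [0.6947, -0.0885, 0.2799]
tcp_rot: [3.141, -0.0, 1.17]
ft_force: [-0.9, 0.2, -2.6]
grip_width: 0.37
gripper_force: 59.3
```

Partial contact (6.3 N down to 2.6 N). One small step more, then release.

Request:
servo_tool(
  plan=[
    {"jaw": 15, "linear": [0, 0, 0.02], "angular": [0, 0, 0]},
    {"jaw": 15, "linear": [0, 0, 0], "angular": [0, 0, 0]},
    {"jaw": 34, "linear": [0, 0, 0], "angular": [0, 0, 0]},
    {"jaw": 38, "linear": [0, 0, 0], "angular": [0, 0, 0]},
    {"jaw": 50, "linear": [0, 0, 0], "angular": [0, 0, 0]},
    {"jaw": 70, "linear": [0, 0, 0], "angular": [0, 0, 0]},
    {"jaw": 85, "linear": [0, 0, 0], "angular": [0, 0, 0]},
    {"jaw": 85, "linear": [0, 0, 0], "angular": [0, 0, 0]},
    {"jaw": 85, "linear": [0, 0, -0.5], "angular": [0, 0, 0]},
    {"jaw": 85, "linear": [0, 0, -1], "angular": [0, 0, 0]},
    {"jaw": 85, "linear": [0, 0, -1], "angular": [0, 0, 0]},
    {"jaw": 85, "linear": [0, 0, -1], "angular": [0, 0, 0]},
  ],
)

```text
clock: 42.05
eef_pos: [0.6946, -0.0885, 0.3863]
tcp_rot: [3.14, -0.001, 1.17]
ft_force: [0.9, -0.5, 0.2]
grip_width: 0.997
gripper_force: 0.0
```

Request:
servo_tool(
  plan=[
    {"jaw": 85, "linear": [0, 0, -1], "angular": [0, 0, 0]},
    {"jaw": 85, "linear": [-1, 0, -0.5], "angular": [0, 0, 0]},
    {"jaw": 85, "linear": [-1, 0, 0], "angular": [0, 0, 0]},
    {"jaw": 85, "linear": [-1, 0, 0], "angular": [0, 0, 0]},
    {"jaw": 85, "linear": [0, 0, 0], "angular": [0, 0, 0]},
    {"jaw": 85, "linear": [0, 0, 0], "angular": [0, 0, 0]},
  ],
)

```text
clock: 42.8
eef_pos: [0.6597, -0.1707, 0.4298]
tcp_rot: [3.141, -0.001, 1.17]
ft_force: [1.1, 1.3, -0.1]
grip_width: 0.995
gripper_force: 0.0
```

```bash
python3 - <<'E'
from h import *
d=snap('w17');st()
for n,p in(("oil",[.6948,-.0882,.287]),("mill",[.6615,-.1664,.184]),("jar",[.6283,-.2446,.12])):print(n,np.round(proj(d,p,True)))
e,a=near(d,proj(d,[.6948,-.0882,.287],True),32,(18,120,60),(32,255,255));print(e,a,plane(d,e[0],.287,True))
cv2.imwrite("pics/w17c.png",d["frame"][0:400,160:560][:,:,::-1])
E
```

```text
t 42.85 p [ 0.6598 -0.1701  0.4295] rpy [ 3.141e+00 -1.000e-03  1.171e+00] F [ 0.6  0.6 -0.1] w 85.2
oil [312. 102.]
mill [312. 195.]
jar [312. 254.]
((312.9762878417969, 107.16133880615234), (46.11243438720703, 47.000064849853516), 96.9097900390625) 1647.5 [ 0.69394336 -0.09162837  0.287     ]
```

View pics/w17c.png

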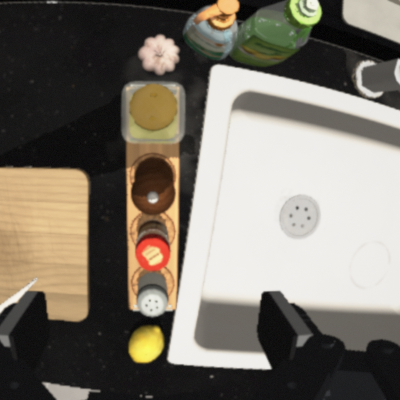

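The oil cap measures (0.694, -0.0916), about 3.5 mm from its mark. All four things stand upright in the right order, and the garlic and lemon are where they were. Handing in.

```bash
python3 -c "
from rig import order;print(order.sign_off())"
```

```text
the job is handed in; nothing more can be done
None
```

Job handed in: from the lemon end to the garlic end, the salt shaker, spice jar, pepper mill and oil bottle stand upright, each within about 4 mm of its cork mark by camera, and the garlic and lemon were not moved; the hand-in returned no verdict.

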